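# Take the bore of a rotary evaporator drive head with a telescoping gauge

## Robot

A 6-joint arm with a two-finger parallel gripper is mounted at the origin on the work surface. World frame = base frame: x ahead of the robot, y to its left, z up, the work surface at z = 0. Lengths are in mm, angles in rad, forces in N, time in s.
With the tool pointing down it reaches from about 300 to 775 mm from the base axis. Payload 14.6 kg.
Tool frame: the origin (TCP) lies on the mounting face of the last link; the fingertips stand 199 mm ahead of it and the grasp point (between the pads) lies 180 mm ahead of it; z points along the fingers, y is the line along which they close (so a half turn about z gives the same grasp; the last joint's range is limited). The gripper opens to 94 mm and grips with 3 to 60 N. Pads are 16 mm wide; open, the fingers measure 119 mm over their backs; the gripper's body (75 mm by 177 mm) begins 78 mm behind the grasp point.
Start: joints at [-1.245, 0.3, 1.521, -0, 1.321, -0.067], TCP at [210.52, -508.106, 404.646] pointing down, gripper open.
Joint ranges: [-3.03, 3.03], [-0.79, 2.21], [0.23, 2.52], [-1.04, 4.18], [0, 3.07], [-2.55, 2.55]. Speed limits (rad/s): [2.22, 2.22, 2.57, 3.14, 3.14, 3.14].

## Interface

Orientations are given as [roll, pitch, yaw] about the fixed x, y, z axes, in that order (R = Rz(yaw) Ry(pitch) Rx(roll)).
In Python, from cell import manip gives the robot as it stands. The module is installed in compiled form; this text tells all that it offers.
- The arm moves only by the shell command python3 -m creep 'ROWS' [FORCE]. ROWS is a JSON object of lists of equal length, an entry for each row: "slide": the shift along the world's x, y, z in cm, a list of three; "turn": the turn about the world's z in rad; "claw": the opening, from 0 (shut) to 1 (fully open). A call has 1 to 8 rows; each row shifts and turns the commanded pose from where the row before left it; what a row does not reach is not made up. A row lasts 1/8 s, in which the tool goes at most 62.5 mm and 10.7 degrees, less where a joint would pass 70% of its speed; a pose out of reach is approached as far as the arm can. A call with a gripper value outside its range is refused whole. The fingers move at their own pace and stop on an object; FORCE is the grip in N (left out, the last holds). Time passes only in rows, so rows that do not move let the fingers close. It gives the time, the measured TCP pose, the force, the opening and the grip force at its end, in the units of the state.
- manip.read_state(): the state, without advancing time (a new reading comes with each control period).
- manip.camera(name): name is "scene" or "top"; returns (picture, depth): 400x640x3 uint8, red, green, blue; 400x640 float32, mm along the optical axis (not along the pixel's ray), 0 where there is no reading.
- manip.calibration(name): a dict with "intrinsics" (3x3 intrinsics, pixels), "k1" (the pictures are not rectified: a ray, as slopes to the right and down, at radius r is drawn at 1 + k1 r^2 times it, then the intrinsics apply), "pose" (4x4, takes a point from camera to world coordinates). Camera axes: x right, y up, looking along -z (the intrinsics and any distortion apply to the point x, -y, -z); pixel columns grow to the right and rows downward; lengths in mm; the calibration is good to about 2 mm. A picture is of the moment at which its call begins. calibration takes no time and is no camera call.
- manip.sign_off(): hands the job in; it is judged then, once.
Trained networks look in the newest picture that a camera, given by its name, has taken for a name from the list of things; names that differ only in an ending like _2 or _b are one class to them, and where a whole thing is asked for, a point or a joint stands for the part that bears it (a point fixed in the world has none). Each returns a list of dicts, best first, with "score" (0 to 1); they miss things now and then, are a little off and sometimes report something else, mostly with a low value. They report only what shows in the picture. A call takes as long as a camera call. They do not tell look-alikes from the thing itself.
- manip.cut_out(query, camera): "mask" (400x640 bool, what is visible of it) and "position" ([column, row] in pixels, amid what is visible of it).
The state is a dict: "clock": time; "joints": joint angles; "qd": joint speeds; "effort": joint torques, N m; "eef_pos": TCP position; "eef_rot": TCP orientation; "wrist_force": force on the tool from outside, world axes, zero at the start; "moment": the same for the moment, N m; "finger_gap": finger opening in mm; "finger_force": force on a finger pad.
Only numpy, scipy, OpenCV 4.12 (cv2) and the standard library are available. Lean on these libraries where they do the work, as an engineer would, in place of code of your own. Each camera call takes 0.05 s, during which the arm holds its last target. There are 200 camera calls.

## Task

Take the size of the wider of the two drive-head bores with the telescoping gauge: with the plungers drawn in, lower the gauge into that bore until its collar rests on the flange, let the plungers spring out against the wall, and press the black cap fully down to lock it. Then withdraw it without disturbing the locked spread and put it back tail-down in its stand, collar resting on the rim. Keep the gauge upright and leave the other things on the bench where they are.

Things in the scene. Friction and masses are not known exactly. Their poses are not given: they have to be found in the camera images.
- gauge: Telescoping bore gauge, metal, about 0.33 kg. Origin: centre of the underside of its round collar (70 mm across, 5 mm thick); z up its stem. Above the collar a plain aluminium body, 30 mm along x, 24 mm along y, z 5 to 56 mm, then a black lock cap. Gripped on its plain +x and -x sides (30 mm) the plungers stay as they are. Starts upright and unlocked in the stand, collar on its rim
- gauge_grips (a point): On the gauge's axis, 34 mm above the collar's underside, axes as the gauge: mid-height of two dark ribbed squeeze grips on its +y and -y sides (20 mm along x, 24 mm tall), each joined to the plunger of its side; 62 mm over both when free, 44 mm squeezed fully in. Springs push them out with about 2.8 N a side, squeezing takes about 7 N. Squeezing draws the plungers in; letting go lets them out
- gauge_plungers (a point): On the gauge's axis, 24 mm below the collar's underside: line of the two spring plungers, 9 mm rods with round ends pointing along the gauge's +y and -y; 52 mm over the tips when free, 34 mm at full squeeze. The T-shaped tail's 16 mm stem ends 34 mm below the collar's underside
- cap_top (a point): Centre of the top of the gauge's black lock cap (20 mm across, 6 mm thick); 75 mm above the collar's underside when unlocked, 65 mm when locked; the body's top is at 56 mm
- lock_cap (a joint): Downward travel of the lock cap in m: 0 = up, unlocked; 0.010 = fully down at its stop, locked. Pressing takes about 10 N with the plungers in the wide bore, far more with them fully out; it stays where left. Locking takes the springs off the plungers, which then keep their spread by friction (about 4 N in all), for any spread from 52 down to 42 mm; a squeeze on the grips would still shift them
- plunger_l (a joint): Inward travel of each plunger in m (both move alike): 0 = fully out (52 mm over the tips), 0.009 = fully drawn in (34 mm). In contact with the 44 mm bore it reads about 0.004
- wide_head_mouth (a point): Centre of the mouth of the wide bore: drive head lying face up, square white housing 96 mm wide and 70 mm tall, round steel flange 74 mm across with its top at 85 mm, vertical bore 44 mm across and 73 mm deep, no chamfer. Fixed to the table. z up
- narrow_head_mouth (a point): The same point of the other drive head: same outside, bore only 36 mm. Fixed. Not to be gauged
- stand_mouth (a point): Centre of the mouth of the gauge's stand: grey plastic tube on a black square foot (90 mm wide, 12 mm thick), 68 mm outside, 58 mm inside, rim 75 mm above the table, 60 mm deep. Fixed. z up
- stopper: Bystander: glass stopper standing on its narrow end, 26 mm across, 30 mm tall; origin at its underside centre
- nut: Bystander: round steel nut, 26 mm across, 12 mm tall; origin at its underside centre
- bottle: Bystander: amber glass bottle, 64 mm across, 130 mm tall; origin at its underside centre
- beaker: Bystander: glass beaker, 70 mm across, 90 mm tall; origin at its underside centre
- screwdriver: Bystander: screwdriver lying flat, 190 mm long; origin at its underside
- cork_ring: Bystander: cork flask ring, 110 mm across, 30 mm tall; origin at its underside centre
- clip: Bystander: black plastic joint clip, about 50 mm long, 14 mm tall; origin at its underside centre
Things that resemble listed ones, but are neither listed nor needed, are in the scene too. Leave any turquoise or yellow look-alike of the gauge alone.

How it is judged (in metres and radians):
On the way, in this order (a step that is already met when the one before it is completed fails the run):
1. gauge seated in the wide bore, unlocked, plungers sprung out against the wall (z of gauge in the frame of wide_head_mouth between -0.004 and 0.003 m and horizontal distance between gauge and wide_head_mouth below 0.008 m and angle between gauge's own z axis and vertical below 0.08 rad and value of joint plunger_l between 0.0028 and 0.0052 m and value of joint lock_cap below 0.002 m), for 0.2 s.
2. still in the wide bore, the cap is pressed down and locks the plungers against the wall (z of gauge in the frame of wide_head_mouth between -0.004 and 0.005 m and horizontal distance between gauge and wide_head_mouth below 0.008 m and angle between gauge's own z axis and vertical below 0.08 rad and value of joint plunger_l between 0.0028 and 0.0052 m and value of joint lock_cap above 0.0085 m), for 0.2 s.
At the end, for the whole second after the job is handed in: The gauge stands at rest and upright (within 0.08 rad) tail-down in its stand, collar on the rim (within 4 mm in height, 12 mm sideways), cap locked (down more than 8.5 of its 10 mm), plungers still at the wide bore's size (travel 2.8 to 5.2 mm, that is 44 mm over the tips within 2.4 mm) (z of gauge in the frame of stand_mouth between -0.004 and 0.004 m and horizontal distance between gauge and stand_mouth below 0.012 m and angle between gauge's own z axis and vertical below 0.08 rad and value of joint lock_cap above 0.0085 m and value of joint plunger_l between 0.0028 and 0.0052 m and linear speed of gauge below 0.02 m/s); the robot touches nothing.
It fails at once if the gauge is tipped over (more than 0.6 rad) (angle between gauge's own z axis and vertical above 0.6 rad).
It fails at once if a bystander is moved by more than 30 mm (distance of any of stopper, nut, bottle, beaker, screwdriver, cork_ring, clip from where it was at the start of the episode above 0.03 m).
It also fails if it takes over 70 s, if anything falls off the work surface, if the arm or the gripper's body presses on something with over 40 N, if the wrist force passes 120 N, or if a joint passes its speed limit or range.

## Working session

There is one attempt and no reset: what is moved stays moved. The work goes in short steps, Python scripts to look and compute and a shell command to move; the robot and the scene stay as the last step left them, time stands still between calls to the robot, and variables do not carry over. Pictures are saved under pics/ and viewed, at most 10 in all, crops included, and the job is handed in when it is done.

```bash
mkdir -p pics
cat > h.py <<'E'
import numpy as np, cv2
from cell import manip
def shot(n):
    p,d=manip.camera(n); np.savez(f'{n}.npz',p=p,d=d); return p,d
def save(p,f): cv2.imwrite('pics/'+f,cv2.cvtColor(p,cv2.COLOR_RGB2BGR))
def cloud(n,d):
    c=manip.calibration(n);K=np.array(c['intrinsics']);T=np.array(c['pose'])
    v,u=np.mgrid[0:d.shape[0],0:d.shape[1]]
    xd=(u-K[0,2])/K[0,0];yd=(v-K[1,2])/K[1,1]
    x,y=xd.copy(),yd.copy()
    for _ in range(15):
        f=1+c['k1']*(x*x+y*y);x,y=xd/f,yd/f
    P=np.stack([x*d,-y*d,-d,np.ones_like(d)],-1)
    W=(P@T.T)[...,:3]; W[d==0]=np.nan; return W
E
python3 - <<'E'
from h import *
for n in('scene','top'):
    p,d=shot(n);save(p,n+'1.png');print(n,np.array(manip.calibration(n)['pose']).round(2).tolist())
s=manip.read_state();print(s)
E
```

```text
scene [[-0.57, -0.57, 0.6, 1172.15], [0.82, -0.38, 0.42, 413.21], [-0.01, 0.73, 0.68, 812.89], [0.0, 0.0, 0.0, 1.0]]
top [[0.01, 0.99, -0.11, 456.0], [-1.0, 0.01, 0.02, -0.9], [0.02, 0.11, 0.99, 1257.63], [0.0, 0.0, 0.0, 1.0]]
{'clock': 0.1, 'joints': array([-1.24458872e+00,  3.00425323e-01,  1.52148870e+00, -4.21861573e-06,
        1.32069749e+00, -6.65741549e-02]), 'qd': array([-1.29997259e-04, -1.00507398e-03, -2.82248822e-03,  1.79879972e-03,
       -9.20656311e-05,  1.20359420e-03]), 'effort': array([ 6.58025729e-04, -5.32650483e+01, -3.53287375e+01,  7.09647057e-02,
        2.34569359e-02, -6.39687300e-05]), 'eef_pos': array([ 210.52149712, -508.09275351,  404.15041596]), 'eef_rot': array([-3.14057579e+00, -6.37018350e-05,  3.92782778e-01]), 'wrist_force': array([-0.55706533, -0.48156057, -0.02078593]), 'moment': array([0.03465066, 0.03260644, 0.03633267]), 'finger_force': 0.0, 'finger_gap': 94.05144529980383}
```

View pics/scene1.png

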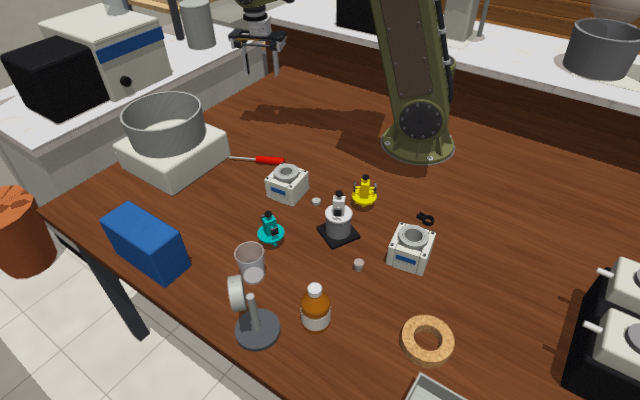

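View pics/top1.png

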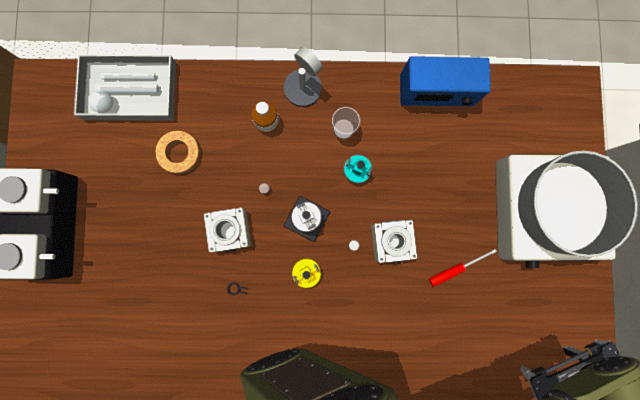

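The scene view shows the gauge at (338,210) in the grey stand on its black foot. The turquoise look-alike is at (270,230) and the yellow one at (365,192). The two heads are at (287,183) and (411,248) in the scene view, and at (396,241) and (227,230) in the top view. I'll measure both bores and confirm with an enlarged crop.

Run:
```python
from h import *
z=np.load('top.npz');p,d=z['p'],z['d'];W=cloud('top',d)
v,u=np.mgrid[0:400,0:640]
for nm,(cu,cv_) in dict(L=(227,230),R=(396,241)).items():
    m=(abs(u-cu)<32)&(abs(v-cv_)<32)
    f=m&(abs(W[...,2]-85)<5)
    P=W[f];print(nm,'flange n',f.sum(),'z',np.median(P[:,2]).round(1),'bbox c',((P.max(0)+P.min(0))/2).round(1),'ext',np.ptp(P,axis=0).round(1), 'area-eq', )
    (c,r)=cv2.minEnclosingCircle(P[:,:2].astype(np.float32));print(' enc',np.round(c,1),round(r,1))
    # bore edge: holes inside convex hull at z=85 plane
    k=f.astype(np.uint8);cs,h=cv2.findContours(k,cv2.RETR_CCOMP,cv2.CHAIN_APPROX_NONE)
    for c,hh in zip(cs,h[0]):
        if hh[3]>=0 and cv2.contourArea(c)>20:
            q=W[c[:,0,1],c[:,0,0]];(cc,rr)=cv2.minEnclosingCircle(q[:,:2].astype(np.float32));print(' hole',np.round(cc,1),'D',round(2*rr,1))
m=(abs(u-306)<32)&(abs(v-216)<32)
for zz in range(60,165,5):
    f=m&(abs(W[...,2]-zz)<2.5)
    if f.sum()>4:
        P=W[f];print(zz,f.sum(),((P.max(0)+P.min(0))/2).round(1)[:2],P.mean(0).round(1),np.ptp(P,axis=0).round(1)[:2])
for n,cu,cv_ in(('a',227,230),('b',306,216),('c',396,241)): pass
im=np.hstack([cv2.resize(p[b-32:b+33,a-32:a+33],None,fx=4,fy=4,interpolation=cv2.INTER_CUBIC) for a,b in((227,230),(306,216),(396,241))]);save(im,'crop1.png')
```

```text
L flange n 470 z 84.0 bbox c [490.4 202.8  84.9] ext [69.8 73.2  9.6] area-eq
 enc [490.5 203. ] 37.2
 hole [490.4 202.8] D 47.6
R flange n 543 z 84.8 bbox c [ 465.2 -212.6   84.9] ext [72.5 72.8  9.7] area-eq
 enc [ 465.2 -213.1] 36.9
 hole [ 465.1 -213.8] D 40.4
75 77 [523.5   3.5] [520.3   5.4  76.5] [60.8 63.4]
80 302 [523.3   5.8] [522.7   6.5  79.8] [65.9 68.1]
85 38 [516.9   5.8] [519.5   5.8  83.5] [53.1 67.7]
105 7 [521.8  -1.4] [512.4  -1.2 106.2] [54.4 28.9]
110 29 [521.5   8.1] [525.6   8.  110. ] [59.  28.7]
115 16 [525.9  11.5] [527.1   9.5 114.8] [49.1 35.6]
120 35 [523.3   5.7] [523.3   5.8 119.7] [63.4 42.6]
125 12 [521.9   3.3] [518.1   2.4 125.2] [55.9 33. ]
130 62 [522.6   6.7] [522.7   5.6 130.1] [30.4 34.8]
135 8 [518.9   9. ] [519.5  14.5 133.1] [18.5 25.5]
145 13 [524.    7.7] [522.6   6.  146.3] [15.9 13.8]
150 41 [522.6   6.6] [522.8   6.8 149.8] [18.2 16. ]
```

View pics/crop1.png

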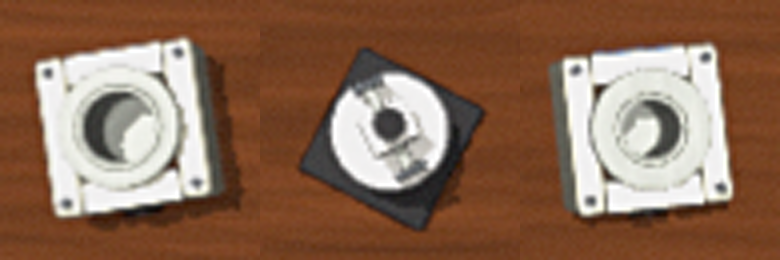

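The left head at top (227,230) has a bore hole of about 47.6 mm, against about 40.4 mm for the right one at (396,241). That makes the left head the wide one. The middle crop shows the plain metal gauge in the grey stand on its black foot, with its dark ribbed grips along the upper-left to lower-right diagonal. Next I'll get its yaw.

Run:
```python
from h import *
v,u=np.mgrid[0:400,0:640]
for n,(a,b) in dict(top=(306,216),scene=(338,210)).items():
    z=np.load(n+'.npz');p,d=z['p'],z['d'];W=cloud(n,d)
    m=(abs(u-a)<32)&(abs(v-b)<36)&(np.hypot(W[...,0]-523,W[...,1]-6.5)<40)
    P=W[m&(W[...,2]>98)&(W[...,2]<124)][:,:2].astype(np.float32)
    t=cv2.minAreaRect(P);w,V=np.linalg.eigh(np.cov(P.T));print(n,len(P),t,np.arctan2(V[1,1],V[0,1]),w)
    C=W[m&(W[...,2]>147)&(W[...,2]<154)];print(' cap',C.mean(0),len(C))
z=np.load('scene.npz');W=cloud('scene',z['d'])
for (a,b) in((411,235),(287,172)):
    m=(abs(u-a)<35)&(abs(v-b)<35)&(abs(W[...,2]-85)<3);P=W[m];print('flange',cv2.minEnclosingCircle(P[:,:2].astype(np.float32)),P.mean(0))
```

```text
top 90 ((523.3688354492188, 6.046417236328125), (62.92378616333008, 20.26087760925293), 27.961231231689453) -2.664871836940109 [ 22.55060643 610.02826574]
 cap [523.07445931   6.62894817 149.93372343] 48
scene 143 ((525.3087768554688, 9.20220947265625), (65.38582611083984, 28.875198364257812), 22.11560821533203) -2.945583375687174 [ 62.9771115  164.36846834]
 cap [525.67946035   9.46297943 149.54952297] 40
flange ((493.08868408203125, 204.851318359375), 38.08379364013672) [494.24133549 206.26587069  84.47313162]
flange ((466.9355773925781, -211.1584930419922), 37.836326599121094) [ 468.71359576 -209.8021896    84.45970118]
```

```bash
python3 -m creep '{"slide":[[2.4,4,0],[2.4,4,0],[2.4,4,0],[2.4,4,0],[2.4,4,0],[2.4,4,0],[2.4,4,0],[2.4,4,0]],"turn":[0.13,0.13,0.13,0.13,0.13,0.13,0.13,0.13],"claw":[1,1,1,1,1,1,1,1]}' 15
python3 -m creep '{"slide":[[2.4,4,0],[2.4,4,0],[2.4,4,0],[2.4,4,0],[1.2,1.8,0],[0,0,0],[0,0,0],[0,0,0]],"turn":[0.13,0.13,0.13,0.13,0.1,0,0,0],"claw":[1,1,1,1,1,1,1,1]}'
```

```text
clock: 1.1
eef_pos: [403.0, -186.7, 404.6]
eef_rot: [-3.141, -0.0, 1.437]
wrist_force: [-0.3, -0.9, 0.1]
finger_gap: 94.2
finger_force: 0.0
clock: 2.1
eef_pos: [510.2, -10.9, 404.8]
eef_rot: [3.142, 0.0, 2.05]
wrist_force: [-0.1, -0.3, -0.4]
finger_gap: 94.2
finger_force: 0.0
```

```bash
python3 -m creep '{"slide":[[1.41,1.89,0],[0,0,-2],[0,0,-2],[0,0,-2],[0,0,0],[0,0,0]],"turn":[0,0,0,0,0,0],"claw":[1,1,1,1,1,1]}'
python3 - <<'E'
from h import *
print(manip.read_state()['joints'])
p,d=shot('scene');im=cv2.resize(p[100:260,240:440],None,fx=3.5,fy=3.5,interpolation=cv2.INTER_CUBIC);save(im,'s2.png')
E
```

```text
clock: 2.85
eef_pos: [524.7, 8.4, 345.6]
eef_rot: [3.141, 0.001, 2.052]
wrist_force: [-0.5, -0.1, 0.3]
finger_gap: 93.8
finger_force: 0.0
[-5.37364789e-02  3.00968817e-01  1.66323695e+00 -4.63327304e-05
  1.17632355e+00 -5.34855524e-01]
```

View pics/s2.png

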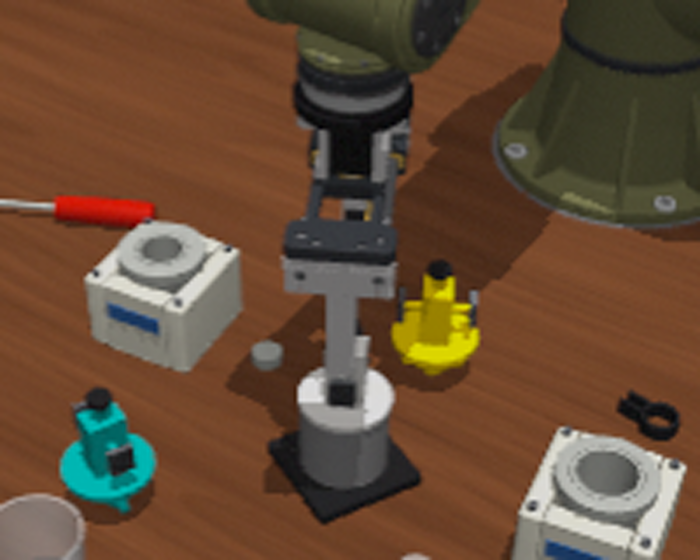

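The finger at crop (343,300) lines up with the near grip at (341,393). I'll go down and squeeze.

```bash
python3 -m creep '{"slide":[[0,0,-2],[0,0,-2],[0,0,-1.6],[0,0,0],[0,0,0]],"turn":[0,0,0,0,0],"claw":[1,1,1,1,1]}' 25
python3 -m creep '{"slide":[[0,0,0],[0,0,0],[0,0,0],[0,0,0],[0,0,0],[0,0,0],[0,0,0],[0,0,0]],"turn":[0,0,0,0,0,0,0,0],"claw":[0.7,0.6,0.5,0.4,0.3,0.3,0.3,0.3]}' 25
```

```text
clock: 3.52
eef_pos: [524.9, 8.8, 289.5]
eef_rot: [3.141, 0.001, 2.053]
wrist_force: [0.2, -0.6, 0.7]
finger_gap: 93.9
finger_force: 0.0
clock: 4.53
eef_pos: [524.5, 8.7, 289.0]
eef_rot: [-3.141, 0.0, 2.053]
wrist_force: [-6.4, -1.3, 7.7]
finger_gap: 43.3
finger_force: 25.0
```

```bash
python3 -m creep '{"slide":[[0,0,0.5],[0,0,1],[0,0,1.5],[0,0,1.5],[0,0,1.5],[0,0,1.5],[0,0,0],[0,0,0]],"turn":[0,0,0,0,0,0,0,0],"claw":[0.3,0.3,0.3,0.3,0.3,0.3,0.3,0.3]}'
python3 - <<'E'
from h import *
p,d=shot('scene');im=cv2.resize(p[100:260,240:440],None,fx=3.5,fy=3.5,interpolation=cv2.INTER_CUBIC);save(im,'s3.png')
E
```

```text
clock: 5.52
eef_pos: [524.5, 8.8, 363.2]
eef_rot: [-3.141, -0.0, 2.053]
wrist_force: [-0.9, 0.1, -3.1]
finger_gap: 43.2
finger_force: 25.0
```

View pics/s3.png

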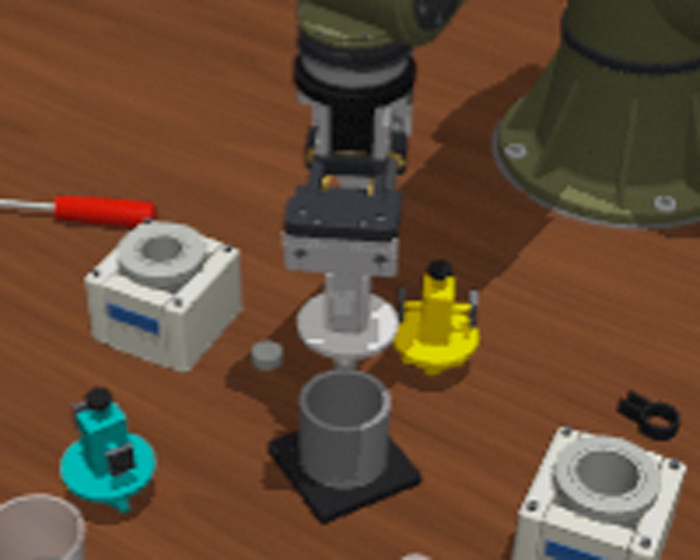

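The gauge is lifted and upright at crop (347,325), with the stand empty below it. I'll measure the collar, the stand mouth and the wide bore in this same camera.

```bash
cat >> h.py <<'E'
def fit(W,c,z,r,dz=3):
    m=(abs(W[...,2]-z)<dz)&(np.hypot(W[...,0]-c[0],W[...,1]-c[1])<r+9)
    P=W[m];h=cv2.convexHull(P[:,:2].astype(np.float32))[:,0]
    from scipy.optimize import least_squares
    s=least_squares(lambda q:np.hypot(h[:,0]-q[0],h[:,1]-q[1])-r,c,loss='soft_l1')
    return s.x.round(1),round(float(np.median(P[:,2])),1),len(P),np.abs(s.fun).mean().round(1)
E
python3 - <<'E'
from h import *
W=cloud('scene',np.load('scene.npz')['d'])
w=cloud('top',shot('top')[1])
for n,X in(('scene',W),('top',w)):
    m=(np.hypot(X[...,0]-524,X[...,1]-8)<45)&(X[...,2]>140)&(X[...,2]<165)
    print(n,np.histogram(X[m][:,2],bins=range(140,166,3))[0])
    for k,c,z,r in(('collar',(524,8),154,35),('stand',(524,8),75,34),('wide',(491,204),85,37)):
        try: print(' ',k,fit(X,c,z,r,4))
        except Exception as e: print(k,'none')
E
```

```text
scene [  0   0   4  44 226  29   4   5]
  collar (array([526.8,   9.9]), 153.7, 292, np.float64(0.6))
  stand (array([525.1,   8.4]), 74.0, 132, np.float64(0.8))
  wide (array([493. , 205.1]), 84.3, 370, np.float64(0.6))
top [0 0 0 0 0 0 0 0]
collar none
stand none
  wide (array([490.1, 202.7]), 84.5, 437, np.float64(0.7))
```

```bash
python3 -m creep '{"slide":[[-0.5,2.95,0],[-0.6,3.6,0],[-0.65,3.8,0],[-0.65,3.8,0],[-0.5,2.95,0],[-0.45,2.46,0],[0,0,0],[0,0,0]],"turn":[0,0,0,0,0,0,0,0],"claw":[0.3,0.3,0.3,0.3,0.3,0.3,0.3,0.3]}'
python3 - <<'E'
from h import *
s=manip.read_state();t=s['eef_pos'];print(t)
W=cloud('scene',shot('scene')[1]);w=cloud('top',shot('top')[1])
print(fit(W,t[:2]+[1.5,1],154,35,4));print(fit(W,(493,205),85,37,4))
E
```

```text
clock: 6.62
eef_pos: [491.2, 203.9, 363.3]
eef_rot: [-3.141, 0.0, 2.053]
wrist_force: [-0.2, -0.8, -4.1]
finger_gap: 43.0
finger_force: 25.0
[491.22532744 203.92936127 363.30717137]
(array([493.5, 204.8]), 153.8, 340, np.float64(0.2))
(array([493.5, 205.6]), 84.2, 337, np.float64(0.6))
```

```bash
python3 -m creep '{"slide":[[0,0.05,-1],[0,0,-1],[0,0,-1],[0,0,-1],[0,0,-1],[0,0,-0.8],[0,0,-0.3],[0,0,0]],"turn":[0,0,0,0,0,0,0,0],"claw":[0.3,0.3,0.3,0.3,0.3,0.3,0.3,0.3]}'
```

```text
clock: 7.72
eef_pos: [491.2, 204.9, 302.6]
eef_rot: [-3.141, 0.0, 2.053]
wrist_force: [-0.1, -0.0, -3.3]
finger_gap: 42.8
finger_force: 25.0
```

```bash
python3 -m creep '{"slide":[[0,0,-0.1],[0,0,-0.1],[0,0,-0.1],[0,0,0]],"turn":[0,0,0,0],"claw":[0.3,0.3,0.3,0.3]}'
```

```text
clock: 8.22
eef_pos: [491.1, 204.9, 299.6]
eef_rot: [-3.142, 0.0, 2.053]
wrist_force: [-0.4, 0.0, -3.4]
finger_gap: 42.9
finger_force: 25.0
```

```bash
python3 -m creep '{"slide":[[0,0,-0.1],[0,0,-0.05],[0,0,0]],"turn":[0,0,0],"claw":[0.3,0.3,0.3]}'
```

```text
clock: 8.6
eef_pos: [491.1, 204.9, 299.0]
eef_rot: [3.141, 0.0, 2.053]
wrist_force: [-4.5, -1.0, 7.5]
finger_gap: 43.5
finger_force: 25.0
```

It has seated: the collar is bearing on the flange with about +7.5 N. Now I'll let the plungers out gradually.

```bash
python3 -m creep '{"slide":[[0,0,0],[0,0,0],[0,0,0],[0,0,0],[0,0,0],[0,0,0],[0,0,0],[0,0,0]],"turn":[0,0,0,0,0,0,0,0],"claw":[0.5,0.54,0.58,0.64,0.75,1,1,1]}'
python3 - <<'E'
from h import *
W=cloud('scene',shot('scene')[1]);t=manip.read_state()['eef_pos']
print(fit(W,t[:2]+[1.5,1],90,35,2.5))
E
```

```text
clock: 9.6
eef_pos: [491.1, 204.9, 298.1]
eef_rot: [-3.142, -0.0, 2.053]
wrist_force: [0.3, -0.6, 0.3]
finger_gap: 93.0
finger_force: 0.0
(array([492.5, 205.5]), 89.7, 204, np.float64(0.4))
```

```bash
python3 -m creep '{"slide":[[0,0,2],[0,0,2.5],[0,0,2.5],[0,0,2],[0,0,0],[0,0,0],[0,0,0],[0,0,0]],"turn":[0,0,0,0,-0.16,-0.16,-0.16,-0.16],"claw":[1,1,1,1,0,0,0,0]}'
python3 -m creep '{"slide":[[0,0,0],[0,0,0],[0,0,0],[0,0,0],[0,0,0],[0,0,0],[0,0,0]],"turn":[-0.16,-0.16,-0.16,-0.16,-0.16,-0.13,0],"claw":[0,0,0,0,0,0,0]}'
python3 - <<'E'
from h import *
p,d=shot('scene');W=cloud('scene',d);t=manip.read_state()['eef_pos']
print(fit(W,t[:2]+[1.5,1],90,35,2.5),fit(W,t[:2]+[1.5,1],160,10,3))
m=(np.hypot(W[...,0]-492,W[...,1]-205)<26)&(W[...,2]>98)&(W[...,2]<135)
r=cv2.minAreaRect(W[m][:,:2].astype(np.float32));print(r)
save(cv2.resize(p[150:290,320:500],None,fx=4,fy=4,interpolation=cv2.INTER_CUBIC),'s4.png')
E
```

```text
clock: 10.65
eef_pos: [491.1, 204.9, 388.2]
eef_rot: [3.142, -0.0, 1.408]
wrist_force: [-0.1, 0.7, -0.5]
finger_gap: 57.2
finger_force: 0.0
clock: 11.52
eef_pos: [491.1, 204.9, 388.1]
eef_rot: [-3.142, -0.0, 0.484]
wrist_force: [-1.0, 0.0, 0.3]
finger_gap: 0.5
finger_force: 0.0
(array([493.2, 205.3]), 89.7, 297, np.float64(0.7)) (array([492.2, 205.7]), 159.3, 44, np.float64(0.3))
((496.94891357421875, 201.71450805664062), (51.062469482421875, 27.52037811279297), 57.569705963134766)
```

View pics/s4.png

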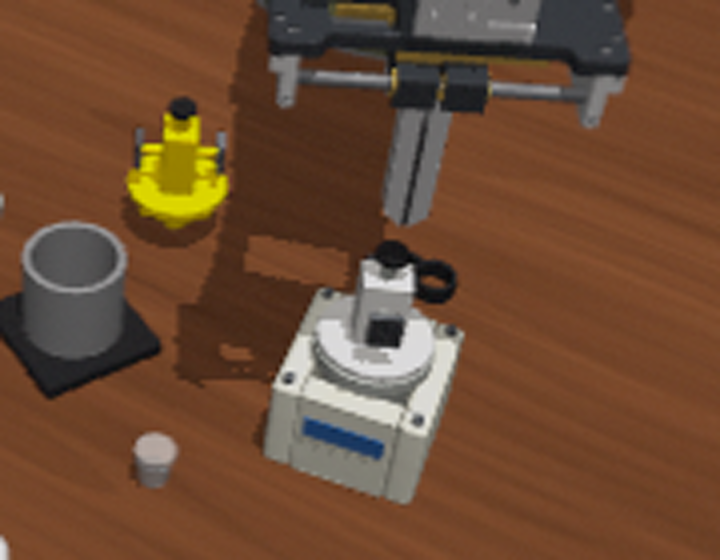

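The gauge sits upright on the wide head at crop (375,340), with the cap still up at (393,253) and the shut fingers straight above it. I'll press it down.

```bash
python3 -m creep '{"slide":[[0,0,-1],[0,0,-1],[0,0,-0.6],[0,0,-0.2],[0,0,-0.2],[0,0,-0.2],[0,0,-0.2],[0,0,0]],"turn":[0,0,0,0,0,0,0,0],"claw":[0,0,0,0,0,0,0,0]}'
python3 -m creep '{"slide":[[0,0,-0.1],[0,0,-0.1],[0,0,-0.1],[0,0,0]],"turn":[0,0,0,0],"claw":[0,0,0,0]}'
```

```text
clock: 12.58
eef_pos: [491.1, 204.9, 354.5]
eef_rot: [3.142, -0.0, 0.483]
wrist_force: [-2.4, -0.9, 3.6]
finger_gap: 0.1
finger_force: 2.3
clock: 13.08
eef_pos: [491.1, 204.9, 351.0]
eef_rot: [-3.142, 0.0, 0.483]
wrist_force: [-0.7, -0.5, 2.5]
finger_gap: 0.5
finger_force: 0.6
```

```bash
python3 -m creep '{"slide":[[0,0,-0.1],[0,0,-0.05],[0,0,0]],"turn":[0,0,0],"claw":[0,0,0]}'
```

```text
clock: 13.45
eef_pos: [491.1, 204.9, 349.5]
eef_rot: [-3.142, 0.0, 0.483]
wrist_force: [-1.3, 0.8, 1.1]
finger_gap: 0.6
finger_force: 0.5
```

```bash
python3 -m creep '{"slide":[[0,0,-0.05],[0,0,-0.05],[0,0,0]],"turn":[0,0,0],"claw":[0,0,0]}'
```

```text
clock: 13.82
eef_pos: [491.1, 204.9, 349.4]
eef_rot: [3.141, -0.001, 0.483]
wrist_force: [-3.1, -1.1, 8.9]
finger_gap: 0.6
finger_force: 4.6
```

```bash
python3 -m creep '{"slide":[[0,0,-0.05],[0,0,0]],"turn":[0,0],"claw":[0,0]}'
```

```text
clock: 14.08
eef_pos: [491.1, 204.9, 349.3]
eef_rot: [3.141, -0.001, 0.483]
wrist_force: [-6.5, -1.6, 13.4]
finger_gap: 0.3
finger_force: 6.6
```

It stopped moving at 349.3 (expected 349), and the force is climbing. The cap is at its stop, so I'll rise, open and check.

```bash
python3 -m creep '{"slide":[[0,0,-0.05],[0,0,0],[0,0,1],[0,0,2],[0,0,1],[0,0,0],[0,0,0],[0,0,0]],"turn":[0,0,0,0,0,0,0,0],"claw":[0,0,0,0,1,1,1,1]}'
python3 - <<'E'
from h import *
p,d=shot('scene');W=cloud('scene',d);t=manip.read_state()['eef_pos'];print(t,manip.read_state()['finger_gap'])
print(fit(W,(493,205),90,35,2.5))
m=(np.hypot(W[...,0]-492,W[...,1]-205)<9)&(W[...,2]>142)&(W[...,2]<165);print(np.percentile(W[m],[10,50,90],axis=0))
E
```

```text
clock: 15.08
eef_pos: [491.1, 204.9, 387.0]
eef_rot: [-3.141, 0.001, 0.483]
wrist_force: [0.4, 0.2, -0.1]
finger_gap: 37.4
finger_force: 0.0
[491.1193197  204.89139599 387.14260775] 40.86070760353927
(array([492.4, 205. ]), 89.6, 303, np.float64(0.6))
[[485.24128723 198.44450673 147.12277092]
 [493.20657193 205.17961639 149.56867707]
 [498.96043988 211.64989369 150.80692199]]
```

The cap top is at 149.6 mm, so it's locked. Now I'll grip the plain ±x sides.

```bash
python3 -m creep '{"slide":[[0,0,0],[0,0,0],[0,0,0],[0,0,0],[0,0,-2],[0,0,-2],[0,0,-2],[0,0,-2]],"turn":[0,0,0,0,0,0,0,0],"claw":[1,1,1,1,1,1,1,1]}'
python3 -m creep '{"slide":[[0,0,-0.7],[0,0,0],[0,0,0],[0,0,0],[0,0,0],[0,0,0],[0,0,0],[0,0,0]],"turn":[0,0,0,0,0,0,0,0],"claw":[1,0.6,0.45,0.4,0.36,0.32,0.2,0.2]}' 25
```

```text
clock: 16.12
eef_pos: [491.1, 204.9, 307.0]
eef_rot: [3.142, -0.0, 0.483]
wrist_force: [0.4, -0.9, 0.8]
finger_gap: 93.8
finger_force: 0.0
clock: 17.12
eef_pos: [491.2, 204.7, 300.7]
eef_rot: [3.141, -0.0, 0.483]
wrist_force: [0.4, -1.3, -1.1]
finger_gap: 29.9
finger_force: 25.0
```

Gripped at 29.9 mm. I'll withdraw slowly, straight up.

```bash
python3 -m creep '{"slide":[[0,0,0.3],[0,0,0.5],[0,0,0.7],[0,0,1],[0,0,1.5],[0,0,1.5],[0,0,1],[0,0,0]],"turn":[0,0,0,0,0,0,0,0],"claw":[0.2,0.2,0.2,0.2,0.2,0.2,0.2,0.2]}'
python3 - <<'E'
from h import *
p,d=shot('scene');W=cloud('scene',d);t=manip.read_state()['eef_pos'];print(t)
print(fit(W,t[:2]+[1.5,1],t[2]-209,35,4),fit(W,(525,8.4),75,34,4))
save(cv2.resize(p[130:290,300:500],None,fx=4,fy=3.75,interpolation=cv2.INTER_CUBIC),'s5.png')
E
```

```text
clock: 18.12
eef_pos: [491.1, 204.9, 366.5]
eef_rot: [3.141, -0.001, 0.483]
wrist_force: [-0.3, -1.9, -3.5]
finger_gap: 29.8
finger_force: 25.0
[491.05193396 204.87693314 365.76810381]
(array([492.9, 206.6]), 155.5, 294, np.float64(0.4)) (array([524.3,   7.8]), 74.1, 133, np.float64(0.6))
```

View pics/s5.png

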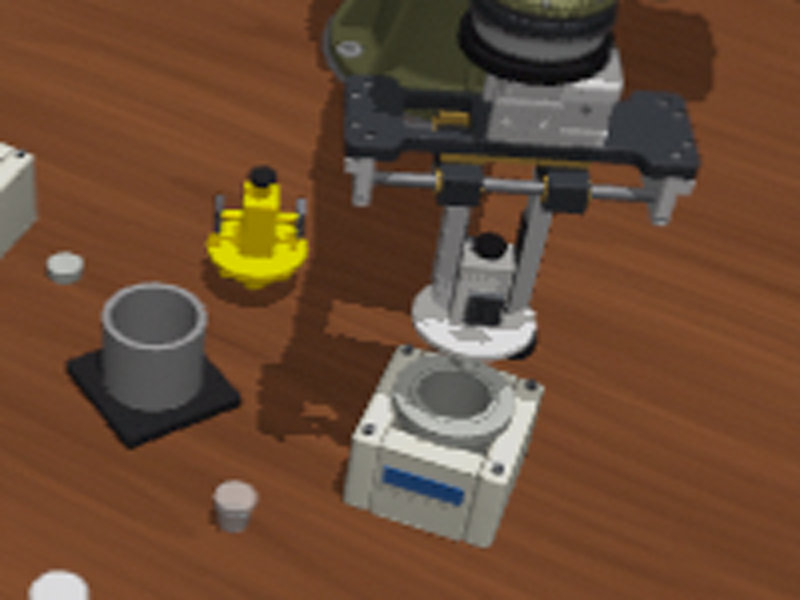

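The gauge is out of the bore, upright and clear: collar at crop (475,325), bore mouth at (455,390). The stand is at (155,320). I'll carry it over.

```bash
python3 -m creep '{"slide":[[0.5,-3,0],[0.6,-3.6,0],[0.65,-3.8,0],[0.65,-3.8,0],[0.5,-3,0],[0.35,-2.5,0],[0,0,0],[0,0,0]],"turn":[0,0,0,0,0,0,0,0],"claw":[0.2,0.2,0.2,0.2,0.2,0.2,0.2,0.2]}'
python3 - <<'E'
from h import *
p,d=shot('scene');W=cloud('scene',d);t=manip.read_state()['eef_pos'];print(t)
print(fit(W,t[:2]+[1.5,1],t[2]-209,35,4),fit(W,(525,8.4),75,34,4))
E
```

```text
clock: 19.18
eef_pos: [523.5, 8.3, 365.2]
eef_rot: [-3.141, 0.001, 0.483]
wrist_force: [0.1, -0.3, -3.6]
finger_gap: 29.9
finger_force: 25.0
[523.52357441   8.51120617 365.3611797 ]
(array([524.3,   9.6]), 154.4, 228, np.float64(0.7)) (array([524.6,   7.7]), 73.9, 128, np.float64(0.6))
```

```bash
python3 -m creep '{"slide":[[0.05,-0.1,-1],[0,0,-1.4],[0,0,-1.4],[0,0,-1.4],[0,0,-1],[0,0,-0.7],[0,0,-0.3],[0,0,0]],"turn":[0,0,0,0,0,0,0,0],"claw":[0.2,0.2,0.2,0.2,0.2,0.2,0.2,0.2]}'
python3 -m creep '{"slide":[[0,0,-0.1],[0,0,-0.1],[0,0,0]],"turn":[0,0,0],"claw":[0.2,0.2,0.2]}'
```

```text
clock: 20.23
eef_pos: [524.2, 6.9, 293.7]
eef_rot: [3.142, -0.0, 0.483]
wrist_force: [0.0, -0.3, -2.6]
finger_gap: 29.7
finger_force: 25.0
clock: 20.6
eef_pos: [524.1, 6.9, 291.7]
eef_rot: [3.142, -0.0, 0.483]
wrist_force: [1.0, 0.2, -4.3]
finger_gap: 29.8
finger_force: 25.0
```

```bash
python3 -m creep '{"slide":[[0,0,-0.1],[0,0,0]],"turn":[0,0],"claw":[0.2,0.2]}'
```

```text
clock: 20.85
eef_pos: [524.1, 6.9, 290.7]
eef_rot: [3.142, -0.0, 0.483]
wrist_force: [0.6, -0.2, -1.8]
finger_gap: 30.2
finger_force: 25.0
```

```bash
python3 -m creep '{"slide":[[0,0,-0.05],[0,0,0]],"turn":[0,0],"claw":[0.2,0.2]}'
```

```text
clock: 21.1
eef_pos: [524.1, 6.9, 290.7]
eef_rot: [3.141, -0.0, 0.483]
wrist_force: [-2.5, -1.0, 5.6]
finger_gap: 29.5
finger_force: 25.0
```

Seated in the stand. I'll open, then rise straight up.

```bash
python3 -m creep '{"slide":[[0,0,0],[0,0,0],[0,0,0],[0,0,0],[0,0,0],[0,0,0],[0,0,0],[0,0,0]],"turn":[0,0,0,0,0,0,0,0],"claw":[0.36,0.42,0.55,0.8,1,1,1,1]}'
python3 -m creep '{"slide":[[0,0,1],[0,0,2],[0,0,3],[0,0,4],[0,0,4],[0,0,2],[0,0,0],[0,0,0]],"turn":[0,0,0,0,0,0,0,0],"claw":[1,1,1,1,1,1,1,1]}'
python3 - <<'E'
from h import *
p,d=shot('scene');W=cloud('scene',d);t=manip.read_state()['eef_pos'];print(t)
print(fit(W,(525,8.4),80,35,2.5))
m=(np.hypot(W[...,0]-525.5,W[...,1]-9)<9)&(W[...,2]>132)&(W[...,2]<155);print(np.percentile(W[m],[10,50,90],axis=0))
m=(np.hypot(W[...,0]-525,W[...,1]-9)<36)&(W[...,2]>98)&(W[...,2]<122);print(cv2.minAreaRect(W[m][:,:2].astype(np.float32)))
save(cv2.resize(p[130:290,260:460],None,fx=4,fy=3.75,interpolation=cv2.INTER_CUBIC),'s6.png')
E
```

```text
clock: 22.1
eef_pos: [524.1, 6.9, 290.2]
eef_rot: [3.142, -0.0, 0.483]
wrist_force: [-0.6, -0.1, -0.9]
finger_gap: 93.2
finger_force: 0.0
clock: 23.1
eef_pos: [524.0, 6.9, 449.3]
eef_rot: [-3.141, 0.001, 0.483]
wrist_force: [0.3, -0.5, 0.6]
finger_gap: 94.1
finger_force: 0.0
[524.06230756   6.90247696 449.07653644]
(array([524.6,   8. ]), 79.6, 251, np.float64(0.6))
[[520.08564117   3.68093463 134.44638295]
 [527.96725501   9.3054213  139.66343087]
 [532.76621086  14.20046699 141.71629292]]
((525.8197021484375, 8.843160629272461), (59.66326904296875, 28.69786262512207), 24.606557846069336)
```

View pics/s6.png

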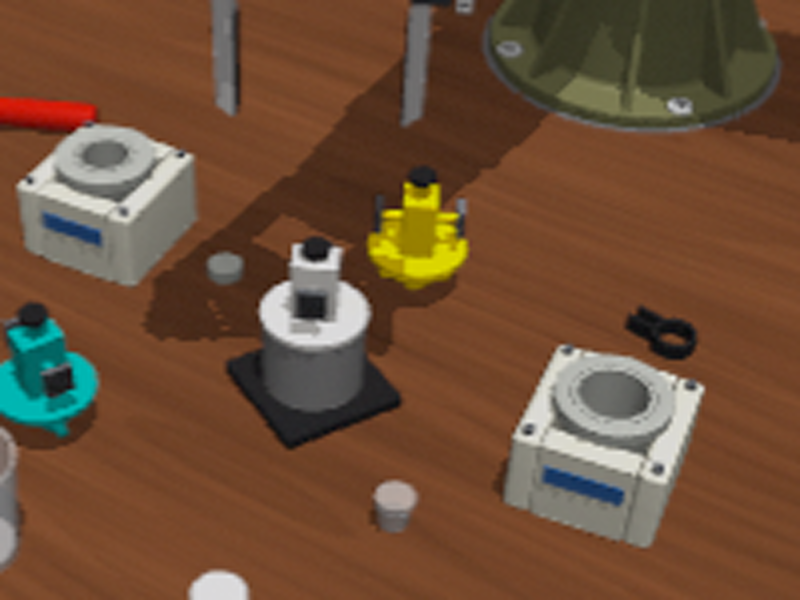

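The gauge stands upright in its stand at crop (315,330). The collar is on the rim (top at 79.6 mm), the cap is down (139.7 mm), and the gripper is clear. I'll hand it in.

```bash
python3 -c "
from cell import manip
print(manip.sign_off())"
```

```text
the job is handed in; nothing more can be done
None
```

I gauged and locked the wide bore, put the gauge back upright in its stand with the cap down, and handed the job in at about 23 s; the plunger spread was only checked roughly by camera, and no verdict came back.

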